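# Lock the transport case with hasp and pin

### The arm

A 6-joint arm with a two-finger parallel gripper is mounted at the origin on the work surface. World frame = base frame: x ahead of the robot, y to its left, z up, the work surface at z = 0. Lengths are in m, angles in rad, forces in N, time in s.
With the tool pointing down it reaches from about 0.425 to 0.95 m from the base axis. Payload 3.5 kg.
Tool frame: the origin (TCP) lies midway between the tips of the shut fingers; the grasp point (between the pads) lies 19 mm behind it; z points along the fingers, y is the line along which they close (so a half turn about z gives the same grasp; the last joint's range is limited). The gripper opens to 85 mm and grips with 20 to 120 N. Pads are 22 mm wide; open, the fingers measure 114 mm over their backs; the gripper's body (76 mm by 85 mm) begins 54 mm behind the grasp point. The pads swing forward as they close: fully open they stand 13 mm farther back than shut.
Start: joints at [-1.459, 0.286, 1.577, -0, 1.279, -0.15], TCP at [0.175, -0.652, 0.231] pointing down, gripper open.
Joint ranges: [-2.77, 2.77], [-0.9, 2.22], [0.21, 2.48], [-1.53, 4.67], [0.24, 2.81], [-2.84, 2.84]. Speed limits (rad/s): [2.79, 2.79, 3.14, 3.14, 3.14, 3.14].

### API

Orientations are given as a unit quaternion [w, x, y, z].
In Python, from cell import * gives the robot as it stands.
- The arm moves only by the tool carry_out, never from a script. Its argument "targets" is a list of rows, each a list of 2 entries, a list of its own where there are three numbers: the shift along the tool's x, y, z in cm, then the turn about the tool's z in rad. In form: [[[x, y, z], yaw], ...]. A call has 1 to 20 rows; each row is the pose to reach, as a shift and turn from the pose commanded when the call began, along the tool's axes at that moment; what a row does not reach only later rows make up. A row lasts 1/10 s, in which the tool goes at most 50 mm and 8.59 degrees, less where a joint would pass 70% of its speed; a pose out of reach is approached as far as the arm can. A call with a gripper value outside its range is refused whole. "fingers" is the opening, from 0 (shut) to 1 (fully open), set as the call begins (left out, the last holds). The fingers move at their own pace and stop on an object; "grip_force" is the grip in N (left out, the last holds). Time passes only in rows, so rows that repeat a pose let the fingers close. It gives the time, the measured TCP pose, the force, the opening and the grip force at its end, in the units of the state.
- observe(): the state, without advancing time (a new reading comes with each control period).
- camera(name): name is "scene" or "side" or "wrist"; returns a dict with "color" (384x512x3 uint8, blue, green, red), "K" (3x3 intrinsics, pixels), "R" (3x3) and "t" (3): a world point X has camera coordinates R X + t. Camera axes: x right, y down, z forward; pixel columns grow to the right and rows downward; lengths in m; the calibration is good to about 2 mm. A picture is of the moment at which its call begins. There is no depth.
- finish_job(): hands the job in; it is judged then, once.
Trained networks look in the newest picture that a camera, given by its name, has taken for a name from the list of things; names that differ only in an ending like _2 or _b are one class to them, and where a whole thing is asked for, a point or a joint stands for the part that bears it (a point fixed in the world has none). Each returns a list of dicts, best first, with "score" (0 to 1); they miss things now and then, are a little off and sometimes report something else, mostly with a low value. They report only what shows in the picture. A call takes as long as a camera call.
- spot_in(camera, thing): "centre" ([x, y, z] in m, in the coordinates of the camera as it stood for that picture, good to about 4 mm: the middle of the surface that is visible of it).
- regions_of(camera, thing): "mask" (384x512 bool, what is visible of it).
- tip_of(camera, thing): "centre" ([x, y, z] in m, in the coordinates of the camera as it stood for that picture, good to about 4 mm: a listed point, or the origin of a listed thing).
The state is a dict: "time_s": time; "joints": joint angles; "qd": joint speeds; "tau": joint torques, N m; "tcp_pos": TCP position; "ee_rot": TCP orientation; "ft_force": force on the tool from outside, world axes, zero at the start; "ft_torque": the same for the moment, N m; "width": finger opening in m; "grip_force": force on a finger pad.
Only numpy, scipy, OpenCV 4.12 (cv2) and the standard library are available. Lean on these libraries where they do the work, as an engineer would, in place of code of your own. Each camera call takes 0.05 s, during which the arm holds its last target. There are 200 camera calls.

### The job

Lock the aluminium transport case: swing the stiff steel hasp over from the lid until it lies fully home flat on the rim with the staple standing up through its slot, then take the flat-headed pin out of the rack and slide it sideways through the staple's eye, above the hasp, until its head is near the staple, and leave it there. Leave the other two pins in the rack and the bottle as they are.

Things in the scene. Friction and masses are not known exactly. Their poses are not given: they have to be found in the camera images.
- case: Shut aluminium case, black corners, fixed: 240 (x) x 220 (y) x 70 mm high, origin at the centre of its underside, z up. Top flat at 70 mm: grey flush lid on the +x part, rim with the staple on the -x part. The top runs about 110 mm to each side (y) of the staple: no room there for a level gripper.
- hasp (a joint): Hasp angle (rad) about its hinge: 0 = home, flat on the rim, pointing to the case's -x; 1.57 = upright; at the start 2.5 to 2.85 = leaning back over the lid (+x), end free in the air; stop at 2.95. Stiff: about 0.2 N m friction, stays where left. Steel plate 105 mm long from the hinge axis, 44 wide, 4 thick; slot 14 wide from 43 to 80 mm. At home its top is 7 mm above the case's top.
- hinge (a point): Middle of the hasp's hinge axis, which runs along the case's y: at x 20, y 0, z 75 mm in the case's frame; axes as the case's.
- hasp_end (a point): Point on the hasp's centre line, mid-thickness, 92.5 mm from the hinge axis, in the solid end beyond the slot (80 to 105 mm). Axes are the hasp's: equal to the case's when home.
- eye (a point): Centre of the eye of the upright steel staple, at x -40, y 0, z 84.5 mm in the case's frame; axes as the case's. Staple 22 wide (x), 6 thick (y), 28 mm high above the case's top. Eye 14 (x) x 15 mm (z), open along y from both sides; its lower edge is level with the top of the hasp at home.
- lock_pin: The pin to use, steel, about 50 g, loose: round shank 8 mm thick, 60 long, tapered tip, then a flat spade head 20 wide (pin's y), 8 thick (pin's x), 20 long. Origin at the tip's end, z towards the head. At the start upright, head up, in one of the rack's holes (which varies), tip 45 mm deep, head width within 0.25 rad of the rack's x. Lying flat, its axis is 4 mm above the surface.
- lock_neck (a point): Point on the lock pin's axis where shank meets flat head, 60 mm from the tip; axes as the pin's.
- lock_head (a point): Centre of the lock pin's flat head, 70 mm from the tip; axes as the pin's.
- rack: Grey plastic pin rack, fixed: 60 (x) x 140 (y) x 55 mm high, origin at the centre of its underside. Three holes 10 mm wide and 45 mm deep at y -45, 0, +45 mm on its centre line.
- knob_pin: Bystander: pin of the same length with a round knob head 22 mm in diameter, standing in the rack; origin at its tip. Leave it in its hole.
- ring_pin: Bystander: pin of the same length with a ring head 23 mm across, standing in the rack; origin at its tip. Leave it in its hole.
- bottle: Bystander: black plastic bottle 56 mm in diameter, 150 mm high, loose; origin at the centre of its underside.

How it is judged:
On the way:
1. the hasp is swung over the staple and lies home (value of joint hasp below 0.06 rad), for 0.1 s.
At the end, for the whole second after the job is handed in: Hasp home (below 0.06 rad); lock pin at rest through the eye above it, tip 35 mm or more past the eye's centre, neck on the other side, both within 13 mm of the eye's axis sideways and in height; other pins within 15 mm of their starts, bottle upright (0.2 rad) within 30 mm (value of joint hasp below 0.06 rad and ((x of lock_pin in the frame of eye between -0.013 and 0.013 m and z of lock_pin in the frame of eye between -0.013 and 0.013 m and x of lock_neck in the frame of eye between -0.013 and 0.013 m and z of lock_neck in the frame of eye between -0.013 and 0.013 m and y of lock_pin in the frame of eye above 0.035 m and y of lock_neck in the frame of eye below 0 m) or (x of lock_pin in the frame of eye between -0.013 and 0.013 m and z of lock_pin in the frame of eye between -0.013 and 0.013 m and x of lock_neck in the frame of eye between -0.013 and 0.013 m and z of lock_neck in the frame of eye between -0.013 and 0.013 m and y of lock_pin in the frame of eye below -0.035 m and y of lock_neck in the frame of eye above 0 m)) and linear speed of lock_pin below 0.02 m/s and distance of each of knob_pin, ring_pin from where it was at the start of the episode below 0.015 m and distance of bottle from where it was at the start of the episode below 0.03 m and angle between bottle's own z axis and vertical below 0.2 rad); the robot touches nothing.
It fails at once if another pin is pulled from the rack or the bottle is knocked over (distance of any of knob_pin, ring_pin from where it was at the start of the episode above 0.03 m or angle between bottle's own z axis and vertical above 0.7 rad).
It also fails if it takes over 72 s, if anything falls off the work surface, if the arm or the gripper's body presses on something with over 40 N, if the wrist force passes 120 N, or if a joint passes its speed limit or range.

## Working session

There is one attempt and no reset: what is moved stays moved. The work goes in short steps, Python scripts to look and compute and a tool call to move; the robot and the scene stay as the last step left them, time stands still between calls to the robot, and variables do not carry over. Pictures are saved under pics/ and viewed, at most 10 in all, crops included, and the job is handed in when it is done.

Besides the shell and the picture viewer there is one more tool, called after "Request:" in YAML: its name, and indented under it one key for each argument. carry_out: Moves the arm, as the interface text tells. Its arguments: {"type":"object","properties":{"targets":{"type":"array","items":{"type":"array"}},"fingers":{"type":"number"},"grip_force":{"type":"number"}},"required":["targets"]}

```bash
mkdir -p pics; ls
cat > h.py <<'E'
from cell import *
import numpy as np, cv2
def w(c,p):  return c["R"].T@(np.array(p)-c["t"])
def look(cam,names,fn=tip_of):
    c=camera(cam)
    for n in names:
        for d in fn(cam,n)[:2]: print(cam,fn.__name__,n,np.round(w(c,d["centre"]),4),round(d["score"],2))
    return c
E
python3 - <<'E'
from h import *
ims=[]
for cam in ["scene","side"]:
    c=look(cam,["case","hinge","hasp_end","eye","lock_pin","lock_neck","lock_head","rack","knob_pin","ring_pin","bottle"])
    ims.append(c["color"])
    print(np.round(w(c,[0,0,0]),3))
cv2.imwrite("pics/a.png",cv2.resize(np.hstack(ims),(800,300),interpolation=cv2.INTER_AREA))
print(observe())
E
```

```text
pics
scene call case [0.5865 0.1053 0.0019] 0.71
scene call hinge [0.6084 0.1103 0.0808] 0.86
scene call hasp_end [0.6888 0.1219 0.1077] 0.64
scene call eye [0.5441 0.1013 0.0833] 0.75
scene call eye [ 0.5432 -0.2715  0.0077] 0.17
scene call lock_pin [ 0.5274 -0.3573  0.0105] 0.42
scene call lock_neck [ 0.5254 -0.3614  0.0766] 0.43
scene call lock_head [ 0.5304 -0.3595  0.083 ] 0.42
scene call rack [ 5.368e-01 -3.147e-01  1.000e-04] 0.73
scene call knob_pin [0.5458 0.1015 0.0835] 0.54
scene call knob_pin [ 0.5412 -0.2699  0.0069] 0.48
scene call bottle [ 0.704  -0.2167 -0.0013] 0.96
[ 1.112 -0.534  0.843]
side call case [5.827e-01 1.083e-01 2.000e-04] 0.58
side call hinge [0.6069 0.108  0.0777] 0.97
side call hasp_end [0.6927 0.1189 0.1063] 0.91
side call hasp_end [0.608  0.1082 0.0764] 0.67
side call lock_neck [ 0.5344 -0.36    0.0685] 0.42
side call lock_head [0.6906 0.12   0.1095] 0.47
side call lock_head [ 0.5274 -0.36    0.0838] 0.44
side call rack [ 0.5404 -0.3191  0.0055] 0.57
side call bottle [ 7.088e-01 -2.227e-01 -3.000e-04] 0.67
[ 0.368 -0.69   0.606]
{'time_s': 1.2, 'joints': array([-1.45898597e+00,  2.86282578e-01,  1.57667557e+00, -5.79609175e-06,
        1.27862397e+00, -1.49996152e-01]), 'qd': array([ 0.00056478, -0.00083379,  0.00162455,  0.00153721, -0.00101037,
       -0.00012502]), 'tau': array([-7.26896978e-04, -4.05970180e+01, -2.92937887e+01, -1.83783854e-04,
        5.70634948e-04, -8.92332224e-06]), 'tcp_pos': array([ 0.17473617, -0.65198121,  0.23134974]), 'ee_rot': array([ 5.21706603e-06,  9.91444288e-01,  1.30530550e-01, -2.87535925e-06]), 'ft_force': array([-0.22339321, -0.58002677, -0.15189362]), 'ft_torque': array([ 0.01369374,  0.03110682, -0.02311694]), 'grip_force': 0.0, 'width': 0.0856145067480209}
```

View pics/a.png

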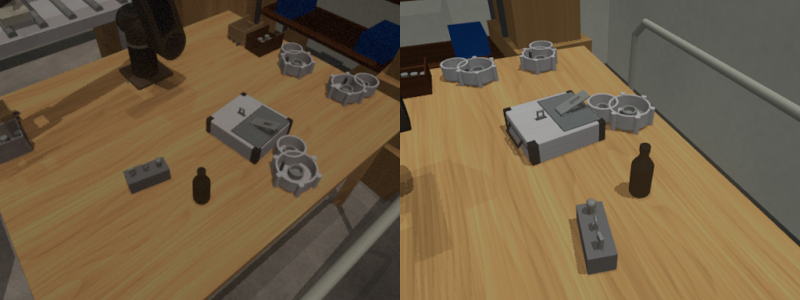

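```bash
cat >> h.py <<'E'
def go(*targets):
    """world [x,y,z,psi] -> tool-frame rows; psi = world angle of tool x, tool down"""
    s=observe(); p=s["tcp_pos"]; q=s["ee_rot"]; psi=2*np.arctan2(q[2],q[1])
    c,sn=np.cos(psi),np.sin(psi); T=np.array([[c,sn,0],[sn,-c,0],[0,0,-1]])
    print("t %.1f tcp"%s["time_s"],np.round(p,4),"psi %.3f"%psi,"F",np.round(s["ft_force"],1),"w %.4f"%s["width"])
    for t in targets:
        d=T@(np.array(t[:3])-p)*100
        print(np.round(d,2).tolist(),round(float((psi-t[3]+np.pi)%(2*np.pi)-np.pi),3))
E
python3 - <<'E'
from h import *
go([.175,-.652,.33,.262],[.45,-.33,.33,.05],[.58,.09,.33,.13])
E
```

```text
t 1.2 tcp [ 0.1747 -0.652   0.2313] psi 0.262 F [-0.2 -0.6 -0.2] w 0.0856
[0.02, 0.01, -9.87] -0.0
[34.92, -23.98, -9.87] 0.212
[58.35, -61.18, -9.87] 0.132
```

Request:
carry_out:
  targets:
    - [[0, 0, -5], 0]
    - [[0, 0, -9.9], 0]
    - [[34.9, -24, -9.9], 0.2]
    - [[34.9, -24, -9.9], 0.2]
    - [[34.9, -24, -9.9], 0.2]
    - [[34.9, -24, -9.9], 0.2]
    - [[34.9, -24, -9.9], 0.2]
    - [[34.9, -24, -9.9], 0.2]
    - [[34.9, -24, -9.9], 0.2]
    - [[34.9, -24, -9.9], 0.2]
    - [[34.9, -24, -9.9], 0.2]
    - [[34.9, -24, -9.9], 0.2]
    - [[34.9, -24, -9.9], 0.2]

```text
time_s: 2.5
tcp_pos: [0.4498, -0.3297, 0.3304]
ee_rot: [0.0, 1.0, 0.032, -0.0]
ft_force: [-0.5, 0.6, 0.9]
width: 0.0852
grip_force: 0.0
```

Run:
```python
from h import *
c=look("wrist",["lock_pin","lock_neck","lock_head","rack","knob_pin","ring_pin"])
print(np.round(w(c,[0,0,0]),3))
cv2.imwrite("pics/b.png",c["color"])
go([.58,.09,.33,.13])
```

```text
wrist call lock_pin [ 0.5256 -0.3615  0.0116] 0.48
wrist call lock_neck [ 0.5301 -0.3597  0.0725] 0.71
wrist call lock_head [ 0.5304 -0.3545  0.083 ] 0.62
wrist call rack [ 0.5396 -0.3117  0.0012] 0.88
wrist call rack [ 0.5491 -0.2675  0.0105] 0.72
wrist call knob_pin [ 0.5482 -0.2675  0.0104] 0.78
wrist call ring_pin [ 0.5355 -0.3143  0.0095] 0.52
[ 0.524 -0.324  0.473]
t 2.9 tcp [ 0.4491 -0.3307  0.3302] psi 0.060 F [-0.1 -0.2 -0.3] w 0.0856
[15.59, -41.21, 0.02] -0.07
```

View pics/b.png

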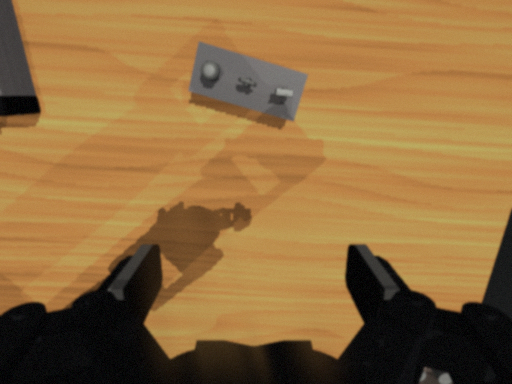

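Run:
```python
import cv2
i=cv2.imread("pics/b.png")[35:130,180:315]
cv2.imwrite("pics/c.png",cv2.resize(i,None,fx=5,fy=5,interpolation=cv2.INTER_CUBIC))
```

```text
(no output)
```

View pics/c.png

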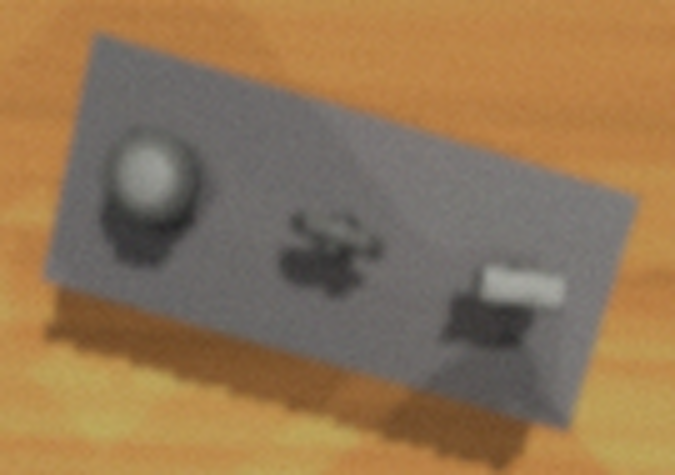

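Request:
carry_out:
  targets:
    - [[15.6, -41.2, 0], -0.07]
    - [[15.6, -41.2, 0], -0.07]
    - [[15.6, -41.2, 0], -0.07]
    - [[15.6, -41.2, 0], -0.07]
    - [[15.6, -41.2, 0], -0.07]
    - [[15.6, -41.2, 0], -0.07]
    - [[15.6, -41.2, 0], -0.07]
    - [[15.6, -41.2, 0], -0.07]
    - [[15.6, -41.2, 0], -0.07]
    - [[15.6, -41.2, 0], -0.07]
    - [[15.6, -41.2, 0], -0.07]

```text
time_s: 3.95
tcp_pos: [0.58, 0.0914, 0.33]
ee_rot: [0.0, 0.998, 0.067, -0.0]
ft_force: [0.5, -1.4, -0.3]
width: 0.0851
grip_force: 0.0
```

Run:
```python
from h import *
for k in range(2):c=look("wrist",["case","hinge","hasp_end","eye"])
look("scene",["hinge","hasp_end","eye"]);look("side",["hinge","hasp_end","eye"])
print(c["K"],np.round(w(c,[0,0,0]),3))
cv2.imwrite("pics/d.png",c["color"])
go()
```

```text
wrist call case [ 0.5848  0.1114 -0.0025] 0.8
wrist call hinge [0.6065 0.1158 0.0733] 0.67
wrist call hasp_end [0.6873 0.1254 0.1053] 0.97
wrist call eye [0.5475 0.102  0.0837] 0.85
wrist call eye [0.6891 0.127  0.105 ] 0.23
wrist call case [ 0.5858  0.1127 -0.0026] 0.88
wrist call hinge [0.5463 0.0999 0.0813] 0.64
wrist call hinge [0.6053 0.1141 0.0733] 0.61
wrist call hasp_end [0.6862 0.1247 0.108 ] 0.67
wrist call eye [0.547  0.1033 0.0845] 0.97
scene call hinge [0.6063 0.108  0.0791] 0.67
scene call hinge [ 0.5309 -0.3603  0.0798] 0.26
scene call hasp_end [0.6884 0.1202 0.1058] 0.77
scene call eye [0.5455 0.1008 0.0847] 0.77
side call hinge [0.6075 0.1089 0.0743] 0.58
side call hinge [0.6902 0.1186 0.1047] 0.57
side call hasp_end [0.6921 0.1196 0.1065] 0.6
side call eye [0.5487 0.1073 0.0831] 0.95
[[314.61758594   0.         253.31119534]
 [  0.         314.61758594 190.03043398]
 [  0.           0.           1.        ]] [0.654 0.1   0.473]
t 4.8 tcp [0.58   0.0911 0.3303] psi 0.132 F [ 0.1 -0.1 -0.4] w 0.0856
```

View pics/d.png

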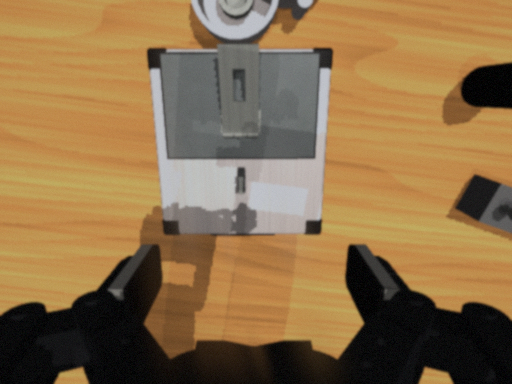

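Run:
```python
from h import *
go([.688,.121,.2,.133])
```

```text
t 4.8 tcp [0.58   0.0911 0.3303] psi 0.132 F [ 0.1 -0.1 -0.4] w 0.0856
[11.1, -1.54, 13.03] -0.001
```

Request:
carry_out:
  targets:
    - [[11.1, -1.5, 0], 0]
    - [[11.1, -1.5, 4], 0]
    - [[11.1, -1.5, 9], 0]
    - [[11.1, -1.5, 13], 0]
    - [[11.1, -1.5, 13], 0]
    - [[11.1, -1.5, 13], 0]
    - [[11.1, -1.5, 13], 0]

```text
time_s: 5.55
tcp_pos: [0.6894, 0.1205, 0.2041]
ee_rot: [0.0, 0.998, 0.066, 0.003]
ft_force: [-0.1, 0.7, 0.6]
width: 0.0853
grip_force: 0.0
```

Run:
```python
from h import *
c=look("wrist",["case","hinge","hasp_end","eye"])
m=regions_of("wrist","hasp")
cv2.imwrite("pics/e.png",c["color"])
for d in m[:2]:
    k=d["mask"].astype(np.uint8); r=cv2.minAreaRect(cv2.findNonZero(k)); print(d["score"],k.sum(),r)
print(np.round(w(c,[0,0,0]),4))
go([.688,.121,.085,.133])
```

```text
wrist call case [ 0.5849  0.1115 -0.0046] 0.62
wrist call hinge [0.6041 0.1118 0.077 ] 0.85
wrist call hasp_end [0.6877 0.1247 0.107 ] 0.75
wrist call eye [0.5479 0.1022 0.0868] 0.67
0.73 4327 ((253.0, 223.5), (95.0, 56.0), 90.0)
[0.7624 0.1313 0.3475]
t 5.8 tcp [0.6887 0.1205 0.2026] psi 0.132 F [ 0.4 -0.3 -0.2] w 0.0855
[-0.06, -0.06, 11.76] -0.001
```

View pics/e.png

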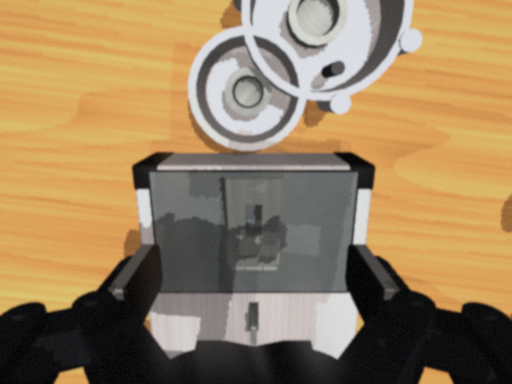

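Request:
carry_out:
  targets:
    - [[0, 0, 4], 0]
    - [[0, 0, 8], 0]
    - [[0, 0, 11.7], 0]
    - [[0, 0, 11.7], 0]
    - [[0, 0, 11.7], 0]

```text
time_s: 6.35
tcp_pos: [0.688, 0.1205, 0.0836]
ee_rot: [-0.0, 0.998, 0.066, -0.0]
ft_force: [0.5, -0.2, 1.0]
width: 0.0854
grip_force: 0.0
```

Request:
carry_out:
  targets:
    - [[0, 0, 0], 0]
    - [[0, 0, 0], 0]
    - [[0, 0, 0], 0]
    - [[0, 0, 0], 0]
    - [[0, 0, 0], 0]
    - [[0, 0, 0], 0]
  fingers: 0.4
  grip_force: 30

```text
time_s: 6.95
tcp_pos: [0.6898, 0.1206, 0.0852]
ee_rot: [0.0, 0.998, 0.066, 0.002]
ft_force: [3.3, 0.9, 4.3]
width: 0.0436
grip_force: 30.2
```

Run:
```python
from h import *
print(observe()["grip_force"]); go()
T=[]
r=.0885;a0=2.78
for a in np.linspace(2.78,.7,19):
    T.append([round(100*r*(np.cos(a0)-np.cos(a)),1),round(-100*r*(np.sin(a)-np.sin(a0)),1)])
print(T)
```

```text
30.20303964614868
t 7.0 tcp [0.6898 0.1206 0.0852] psi 0.132 F [3.3 0.9 4.3] w 0.0436
[[np.float64(0.0), np.float64(-0.0)], [np.float64(-0.4), np.float64(-0.9)], [np.float64(-0.9), np.float64(-1.8)], [np.float64(-1.6), np.float64(-2.6)], [np.float64(-2.3), np.float64(-3.4)], [np.float64(-3.1), np.float64(-4.0)], [np.float64(-3.9), np.float64(-4.6)], [np.float64(-4.8), np.float64(-5.0)], [np.float64(-5.8), np.float64(-5.4)], [np.float64(-6.8), np.float64(-5.6)], [np.float64(-7.8), np.float64(-5.7)], [np.float64(-8.8), np.float64(-5.7)], [np.float64(-9.8), np.float64(-5.6)], [np.float64(-10.8), np.float64(-5.3)], [np.float64(-11.8), np.float64(-5.0)], [np.float64(-12.7), np.float64(-4.5)], [np.float64(-13.6), np.float64(-4.0)], [np.float64(-14.3), np.float64(-3.3)], [np.float64(-15.0), np.float64(-2.6)]]
```

Request:
carry_out:
  targets:
    - [[-0.4, 0, -0.9], 0]
    - [[-0.9, 0, -1.8], 0]
    - [[-1.6, 0, -2.6], 0]
    - [[-2.3, 0, -3.4], 0]
    - [[-3.1, 0, -4.0], 0]
    - [[-3.9, 0, -4.6], 0]
    - [[-4.8, 0, -5.0], 0]
    - [[-5.8, 0, -5.4], 0]
    - [[-6.8, 0, -5.6], 0]
    - [[-7.8, 0, -5.7], 0]
    - [[-7.8, 0, -5.7], 0]

```text
time_s: 8.05
tcp_pos: [0.6118, 0.1102, 0.1417]
ee_rot: [0.0, 0.998, 0.066, 0.003]
ft_force: [2.5, 0.4, 3.1]
width: 0.043
grip_force: 30.9
```

Run:
```python
from h import *
look("scene",["hasp_end"]);look("side",["hasp_end"]); go()
```

```text
scene call hasp_end [0.6177 0.1096 0.1668] 0.68
side call hasp_end [0.6218 0.1113 0.1648] 0.76
t 8.2 tcp [0.612  0.1103 0.1416] psi 0.132 F [ 3.  -0.2  5.5] w 0.0429
```

Request:
carry_out:
  targets:
    - [[-1, 0, 0], 0]
    - [[-2, 0, 0.1], 0]
    - [[-3, 0, 0.4], 0]
    - [[-4, 0, 0.7], 0]
    - [[-4.9, 0, 1.2], 0]
    - [[-5.8, 0, 1.7], 0]
    - [[-6.5, 0, 2.4], 0]
    - [[-7.2, 0, 3.1], 0]
    - [[-7.7, 0, 3.8], 0]
    - [[-8.1, 0, 4.4], 0]
    - [[-8.4, 0, 5.1], 0]
    - [[-8.7, 0, 5.7], 0]
    - [[-8.7, 0, 5.7], 0]
    - [[-8.7, 0, 5.7], 0]

```text
time_s: 9.65
tcp_pos: [0.5183, 0.0978, 0.0814]
ee_rot: [0.001, 0.998, 0.065, -0.009]
ft_force: [-14.6, -4.2, 11.1]
width: 0.039
grip_force: 132.2
```

Run:
```python
from h import *
look("scene",["hasp_end"]);look("side",["hasp_end"]); go()
```

```text
scene call hasp_end [0.5217 0.099  0.1203] 0.83
side call hasp_end [0.5227 0.0962 0.1181] 0.52
t 9.8 tcp [0.5184 0.0978 0.0815] psi 0.130 F [-14.2  -3.4  10.8] w 0.0397
```

Request:
carry_out:
  targets:
    - [[0, 0, 0], 0]
    - [[0, 0, 0], 0]
    - [[0, 0, 0], 0]
    - [[0, 0, 0], 0]
    - [[0, 0, -4], 0]
    - [[0, 0, -8], 0]
    - [[0, 0, -8], 0]
  fingers: 1.0

```text
time_s: 10.55
tcp_pos: [0.5286, 0.0989, 0.17]
ee_rot: [0.0, 0.998, 0.066, 0.006]
ft_force: [1.0, -0.2, 0.4]
width: 0.0853
grip_force: 0.0
```

Run:
```python
from h import *
look("scene",["hasp_end"]);look("side",["hasp_end"]); c=look("wrist",["eye"])
p=np.array([.6065,.1097]);u=np.array([np.cos(.132),np.sin(.132)])
q=p-u*.090
go([*q,.17,.132],[*q,.08,.132])
```

```text
scene call hasp_end [0.522  0.0997 0.1209] 0.63
side call hasp_end [0.5254 0.0955 0.1193] 0.66
wrist call eye [0.5441 0.0991 0.0853] 0.57
t 10.8 tcp [0.5233 0.0988 0.1614] psi 0.132 F [-0.   0.1 -0.4] w 0.0854
[-0.61, 0.02, -0.86] -0.0
[-0.61, 0.02, 8.14] -0.0
```

Request:
carry_out:
  targets:
    - [[0, 0, 0], 0]
    - [[0, 0, 0], 0]
    - [[0, 0, 0], 0]
    - [[0, 0, 0], 0]
    - [[0, 0, 0], 0]
    - [[0, 0, 0], 0]
    - [[0, 0, 2], 0]
    - [[0, 0, 3.5], 0]
    - [[-0.1, 0, 4.5], 0]
    - [[-0.3, 0, 5.5], 0]
    - [[-0.5, 0, 6.5], 0]
    - [[-0.6, 0, 7.3], 0]
    - [[-0.6, 0, 7.8], 0]
    - [[-0.6, 0, 8.2], 0]
    - [[-0.6, 0, 8.2], 0]
  fingers: 0

```text
time_s: 12.35
tcp_pos: [0.5185, 0.098, 0.0808]
ee_rot: [-0.0, 0.998, 0.066, -0.0]
ft_force: [0.2, -0.1, -0.1]
width: 0.0001
grip_force: 0.0
```

Run:
```python
from h import *
look("scene",["hasp_end"]);look("side",["hasp_end"]); go()
```

```text
scene call hasp_end [0.5105 0.0969 0.078 ] 0.66
scene call hasp_end [0.5452 0.1026 0.0854] 0.48
side call hasp_end [0.5124 0.0981 0.0771] 0.61
t 12.6 tcp [0.5189 0.098  0.0816] psi 0.132 F [-0.5 -0.1  0.3] w 0.0002
```

Request:
carry_out:
  targets:
    - [[0, 0, 0.3], 0]
    - [[0, 0, 0.5], 0]
    - [[0, 0, 0.6], 0]
    - [[0, 0, 0.7], 0]
    - [[0, 0, 0.7], 0]

```text
time_s: 13.05
tcp_pos: [0.5193, 0.098, 0.0768]
ee_rot: [0.0, 0.998, 0.066, 0.0]
ft_force: [-4.4, -0.3, 12.7]
width: 0.0001
grip_force: 6.2
```

Request:
carry_out:
  targets:
    - [[0, 0, 0.2], 0]
    - [[0, 0, 0.2], 0]
    - [[0, 0, 0.2], 0]

```text
time_s: 13.35
tcp_pos: [0.5193, 0.098, 0.0765]
ee_rot: [0.0, 0.998, 0.066, -0.0]
ft_force: [-9.6, -0.6, 22.0]
width: -0.0
grip_force: 10.9
```

Request:
carry_out:
  targets:
    - [[0, 0, -5], 0]
    - [[0, 0, -10], 0]
    - [[-5, 0, -15], 0]
    - [[-5, 0, -17], 0]
    - [[-5, 0, -17], 0]
    - [[-5, 0, -17], 0]

```text
time_s: 13.95
tcp_pos: [0.4692, 0.0914, 0.243]
ee_rot: [0.0, 0.998, 0.066, 0.001]
ft_force: [-0.7, -1.0, -0.2]
width: -0.0003
grip_force: 0.0
```

Run:
```python
from h import *
for k in range(2): c=look("wrist",["eye","hasp_end","hinge"])
cv2.imwrite("pics/f.png",c["color"]); print(c["R"],c["t"])
look("scene",["hasp_end","eye"]);look("side",["hasp_end","eye"]); go([.505,-.345,.22,.1])
```

```text
wrist call eye [0.5461 0.101  0.0847] 0.94
wrist call hasp_end [0.5086 0.1025 0.0745] 0.65
wrist call hinge [0.6031 0.1159 0.0747] 0.66
wrist call hinge [0.5096 0.1017 0.0744] 0.52
wrist call eye [0.5492 0.1008 0.0835] 0.82
wrist call hasp_end [0.5087 0.1046 0.0739] 0.77
wrist call hinge [0.606  0.1137 0.078 ] 0.79
[[ 1.31047736e-01 -9.91375985e-01 -3.83222839e-04]
 [-9.48029797e-01 -1.25430937e-01  2.92415090e-01]
 [-2.89941366e-01 -3.79570288e-02 -9.56291414e-01]] [0.03037103 0.41526937 0.5273803 ]
scene call hasp_end [0.5109 0.0961 0.075 ] 0.64
scene call eye [0.5448 0.0977 0.0821] 0.57
side call hasp_end [0.5135 0.0966 0.0765] 0.95
side call eye [0.5501 0.1076 0.0835] 0.81
side call eye [0.5133 0.093  0.0759] 0.19
t 14.7 tcp [0.469  0.0914 0.2423] psi 0.132 F [ 0.3 -0.9  0.2] w -0.0002
[-2.16, 43.74, 2.23] 0.032
```

View pics/f.png

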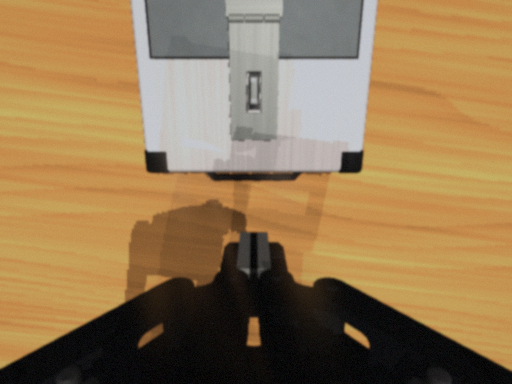

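Run:
```python
from h import *
i=cv2.imread("pics/f.png")
cv2.imwrite("pics/g.png",cv2.resize(i[55:185,195:315],None,fx=4.6,fy=4.6,interpolation=cv2.INTER_CUBIC))
R=np.array([[ 1.31047736e-01,-9.91375985e-01,-3.83222839e-04],[-9.48029797e-01,-1.25430937e-01,2.92415090e-01],[-2.89941366e-01,-3.79570288e-02,-9.56291414e-01]]);t=np.array([0.03037103,0.41526937,0.5273803])
K=np.array([[314.6176,0,253.311],[0,314.6176,190.03],[0,0,1]])
C=-R.T@t;print(C)
u=np.array([np.cos(.132),np.sin(.132)])
for n,px,z in [("stapletop far",(254,71),.098),("top near",(254,107),.098),("hasp end",(254,140),.077),("case edge",(254,171),.07)]:
    d=R.T@np.linalg.solve(K,[*px,1]); X=C+d*(z-C[2])/d[2]; print(n,X.round(4),(X[:2]-[.547,.102])@u)
```

```text
[0.54261705 0.10221453 0.38290986]
stapletop far [0.561  0.1042 0.098 ] 0.01421052500475968
top near [0.5317 0.1003 0.098 ] -0.015355960535035835
hasp end [0.5002 0.0961 0.077 ] -0.047130948682091084
case edge [0.468  0.0918 0.07  ] -0.07967798414375904
```

View pics/g.png

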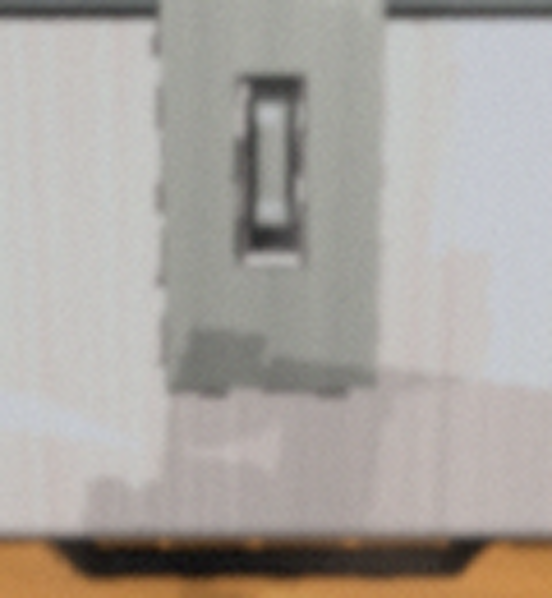

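Request:
carry_out:
  targets:
    - [[-2.2, 43.7, 1], 0.03]
    - [[-2.2, 43.7, 1], 0.03]
    - [[-2.2, 43.7, 1], 0.03]
    - [[-2.2, 43.7, 1], 0.03]
    - [[-2.2, 43.7, 1], 0.03]
    - [[-2.2, 43.7, 1], 0.03]
    - [[-2.2, 43.7, 1], 0.03]
    - [[-2.2, 43.7, 1], 0.03]
    - [[-2.2, 43.7, 1], 0.03]
    - [[-2.2, 43.7, 1], 0.03]
    - [[-2.2, 43.7, 1], 0.03]
    - [[-2.2, 43.7, 1], 0.03]
  fingers: 0.35

```text
time_s: 15.85
tcp_pos: [0.5046, -0.3436, 0.2322]
ee_rot: [-0.0, 0.999, 0.051, -0.0]
ft_force: [-0.5, 0.2, -0.0]
width: 0.0298
grip_force: 0.0
```

Run:
```python
from h import *
c=look("wrist",["lock_neck","lock_head","ring_pin","knob_pin","lock_pin"])
cv2.imwrite("pics/i.png",c["color"])
g=cv2.cvtColor(c["color"],cv2.COLOR_BGR2GRAY)
for d in regions_of("wrist","lock_pin")[:1]:
    k=d["mask"].astype(np.uint8); print(d["score"],cv2.minAreaRect(cv2.findNonZero(k)),cv2.boundingRect(k))
x,y,ww,h=cv2.boundingRect(k)
cv2.imwrite("pics/j.png",cv2.resize(c["color"][max(0,y-60):y+h+60,max(0,x-110):x+ww+60],None,fx=3,fy=3,interpolation=cv2.INTER_CUBIC))
print(max(0,x-110),max(0,y-60))
np.savez("cam.npz",R=c["R"],t=c["t"],K=c["K"])
print(np.round(w(c,[0,0,0]),4)); go([.530,-.3585,.2,.1])
```

```text
wrist call lock_neck [ 0.5323 -0.3585  0.0727] 0.71
wrist call lock_head [ 0.5291 -0.3585  0.0819] 0.78
wrist call ring_pin [ 0.5398 -0.3161  0.0094] 0.53
wrist call knob_pin [ 0.5504 -0.2679  0.0121] 0.63
wrist call lock_pin [ 0.5283 -0.3606  0.0094] 0.77
0.61 ((274.78399658203125, 151.18800354003906), (22.718454360961914, 14.221394538879395), 10.30484676361084) (264, 144, 23, 16)
154 84
[ 0.5786 -0.3351  0.3752]
t 16.2 tcp [ 0.5048 -0.344   0.2326] psi 0.103 F [ 0.4 -0.6  0.5] w 0.0298
[2.36, 1.7, 3.26] 0.003
```

View pics/j.png

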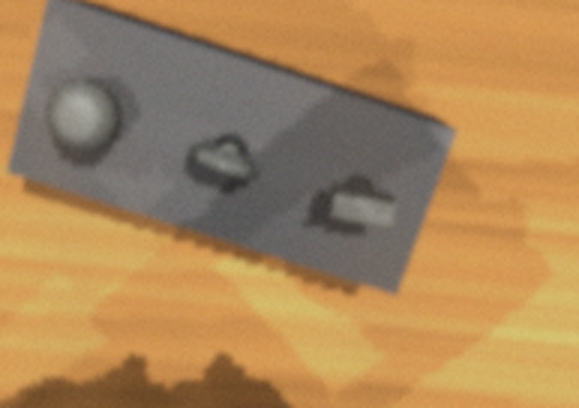

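Run:
```python
from h import *
f=np.load("cam.npz");R,t,K=f["R"],f["t"],f["K"];C=-R.T@t
for px in [(275.7,154),(274.8,151.2)]:
    d=R.T@np.linalg.solve(K,[*px,1])
    for z in (.09,.083): X=C+d*(z-C[2])/d[2]; print(px,X.round(4))
go([.530,-.3585,.13,-.05],[.530,-.3585,.068,-.05])
```

```text
(275.7, 154) [ 0.5293 -0.3606  0.09  ]
(275.7, 154) [ 0.5281 -0.3612  0.083 ]
(274.8, 151.2) [ 0.5318 -0.3594  0.09  ]
(274.8, 151.2) [ 0.5306 -0.36    0.083 ]
t 16.2 tcp [ 0.5048 -0.344   0.2326] psi 0.103 F [ 0.4 -0.6  0.5] w 0.0298
[2.36, 1.7, 10.26] 0.153
[2.36, 1.7, 16.46] 0.153
```

Request:
carry_out:
  targets:
    - [[2.3, 1.8, 4], 0.15]
    - [[2.3, 1.8, 7], 0.15]
    - [[2.3, 1.8, 10], 0.15]
    - [[2.3, 1.8, 10.5], 0.15]
    - [[2.3, 1.8, 10.5], 0.15]
    - [[2.3, 1.8, 10.5], 0.15]

```text
time_s: 16.8
tcp_pos: [0.5302, -0.361, 0.1295]
ee_rot: [0.001, 1.0, -0.024, 0.001]
ft_force: [0.2, 0.6, 0.1]
width: 0.0299
grip_force: 0.0
```

Run:
```python
from h import *
c=look("wrist",["lock_neck","lock_head"]); cv2.imwrite("pics/k.png",c["color"])
look("scene",["lock_head"]);look("side",["lock_head"]); go()
```

```text
wrist call lock_neck [ 0.5301 -0.3584  0.0722] 0.71
wrist call lock_head [ 0.5308 -0.3571  0.0804] 0.73
scene call lock_head [ 0.5298 -0.3589  0.0812] 0.42
side call lock_head [ 0.5282 -0.3626  0.0793] 0.51
t 17.1 tcp [ 0.5296 -0.3605  0.1283] psi -0.048 F [-0.6  0.2  0.4] w 0.0298
```

View pics/k.png

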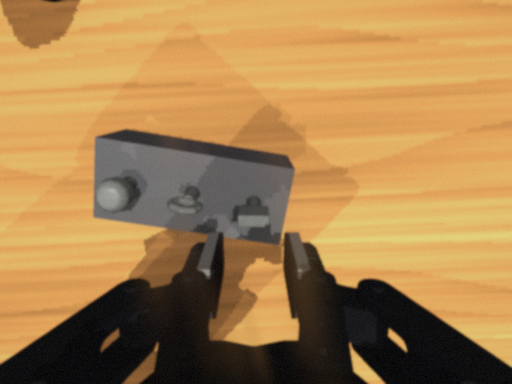

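Request:
carry_out:
  targets:
    - [[0, 0, 3], 0]
    - [[0, 0, 5], 0]
    - [[0, 0, 6], 0]
    - [[0, 0, 6], 0]
    - [[0, 0, 6], 0]

```text
time_s: 17.65
tcp_pos: [0.5297, -0.3606, 0.0681]
ee_rot: [0.0, 1.0, -0.024, 0.0]
ft_force: [0.3, -0.4, 0.6]
width: 0.0301
grip_force: 0.0
```

Request:
carry_out:
  targets:
    - [[0, 0, 0], 0]
    - [[0, 0, 0], 0]
    - [[0, 0, 0], 0]
    - [[0, 0, 0], 0]
    - [[0, 0, 0], 0]
  fingers: 0.1
  grip_force: 50

```text
time_s: 18.15
tcp_pos: [0.5302, -0.3611, 0.0689]
ee_rot: [0.001, 1.0, -0.024, 0.001]
ft_force: [0.2, 0.1, 5.2]
width: 0.019
grip_force: 49.3
```

Run:
```python
from h import *
print(observe()["grip_force"]);go([.53,-.36,.16,-.05],[.50,-.12,.16,0.132+np.pi/2],[.50,-.12,.16,0.132-np.pi/2]);print(observe()["joints"])
```

```text
49.31712806224823
t 18.1 tcp [ 0.5302 -0.3611  0.0689] psi -0.048 F [0.2 0.1 5.2] w 0.0190
[-0.02, -0.11, -9.11] 0.002
[-4.17, -23.93, -9.11] -1.751
[-4.17, -23.93, -9.11] 1.391
[-7.55848400e-01  3.84875352e-01  1.76957924e+00 -2.44348151e-05
  9.84141574e-01  8.63130538e-01]
```

Request:
carry_out:
  targets:
    - [[0, 0, -4], 0]
    - [[0, 0, -8], 0]
    - [[0, 0, -10], 0]
    - [[-4.2, -26, -10], -1.75]
    - [[-4.2, -26, -10], -1.75]
    - [[-4.2, -26, -10], -1.75]
    - [[-4.2, -26, -10], -1.75]
    - [[-4.2, -26, -10], -1.75]
    - [[-4.2, -26, -10], -1.75]
    - [[-4.2, -26, -10], -1.75]
    - [[-4.2, -26, -10], -1.75]
    - [[-4.2, -26, -10], -1.75]
    - [[-4.2, -26, -10], -1.75]
    - [[-4.2, -26, -10], -1.75]
    - [[-4.2, -26, -10], -1.75]
    - [[-4.2, -26, -10], -1.75]
    - [[-4.2, -26, -10], -1.75]
    - [[-4.2, -26, -10], -1.75]

```text
time_s: 19.95
tcp_pos: [0.4996, -0.0984, 0.167]
ee_rot: [-0.0, 0.66, 0.751, -0.0]
ft_force: [-0.3, 0.2, -0.9]
width: 0.0183
grip_force: 50.4
```

Run:
```python
from h import *
print(observe()["grip_force"]);go([.50,-.10,.062,.132+np.pi/2]);look("side",["lock_pin","lock_head"]);look("scene",["lock_pin","lock_head"])
```

```text
50.36770462989807
t 19.9 tcp [ 0.4996 -0.0984  0.167 ] psi 1.700 F [-0.3  0.2 -0.9] w 0.0183
[-0.16, 0.02, 10.5] -0.002
side call lock_pin [ 0.5069 -0.1027  0.1044] 0.54
side call lock_head [ 0.5012 -0.1016  0.1783] 0.69
side call lock_head [0.5156 0.0942 0.0737] 0.4
scene call lock_pin [ 0.4981 -0.0977  0.1068] 0.52
scene call lock_head [ 0.5022 -0.0987  0.1811] 0.46
scene call lock_head [ 0.5356 -0.3164 -0.0014] 0.32
```

Request:
carry_out:
  targets:
    - [[0, 0, 4], 0]
    - [[0, 0, 8], 0]
    - [[0, 0, 10.2], 0]
    - [[0, 0, 10.7], 0]
    - [[0, 0, 10.7], 0]
    - [[0, 0, 10.7], 0]
  grip_force: 25

```text
time_s: 20.85
tcp_pos: [0.5004, -0.0987, 0.0609]
ee_rot: [0.001, 0.659, 0.752, 0.0]
ft_force: [0.2, -1.3, -0.2]
width: 0.0185
grip_force: 50.4
```

Request:
carry_out:
  targets:
    - [[0, 0, 0.3], 0]
    - [[0, 0, 0.3], 0]
    - [[-0.7, 0, 0.3], 0]
    - [[-1.4, 0, 0.4], 0]
    - [[-2.1, 0, 0.6], 0]
    - [[-2.7, 0, 0.8], 0]
    - [[-3.4, 0, 1.1], 0]
    - [[-4.0, 0, 1.5], 0]
    - [[-4.5, 0, 1.9], 0]
    - [[-5.0, 0, 2.3], 0]
    - [[-5.0, 0, 2.3], 0]
  fingers: 0.1
  grip_force: 22

```text
time_s: 21.95
tcp_pos: [0.5092, -0.1506, 0.041]
ee_rot: [0.003, 0.659, 0.752, 0.0]
ft_force: [-0.8, -2.2, 11.6]
width: 0.0186
grip_force: 56.4
```

Run:
```python
from h import *
print(observe()["grip_force"]);go();look("side",["lock_pin","lock_head"]);look("scene",["lock_pin","lock_head"])
```

```text
56.40909790992737
t 21.9 tcp [ 0.5092 -0.1506  0.041 ] psi 1.702 F [-0.8 -2.2 11.6] w 0.0186
side call lock_pin [ 0.5052 -0.1047 -0.003 ] 0.53
side call lock_head [ 0.5058 -0.1062 -0.0023] 0.61
scene call lock_head [ 0.5083 -0.1462  0.0539] 0.6
```

Request:
carry_out:
  targets:
    - [[-0.5, 0, 0.5], 0]
    - [[-0.9, 0, 1.1], 0]
    - [[-1.1, 0, 1.5], 0]
    - [[-1.1, 0, 1.5], 0]

```text
time_s: 22.65
tcp_pos: [0.5117, -0.1632, 0.0267]
ee_rot: [0.006, 0.659, 0.752, -0.0]
ft_force: [-1.1, -7.3, 12.1]
width: 0.0187
grip_force: 58.4
```

Request:
carry_out:
  targets:
    - [[0, 0, 0], 0]
    - [[0, 0, 0], 0]
    - [[0, 0, 0], 0]
    - [[0, 0, -3], 0]
    - [[0, 0, -7], 0]
    - [[0, 0, -10], 0]
    - [[-4, 0, -13], 0]
    - [[-4, 0, -13], 0]
    - [[-4, 0, -13], 0]
  fingers: 0.45

```text
time_s: 23.55
tcp_pos: [0.5132, -0.199, 0.1527]
ee_rot: [0.0, 0.66, 0.752, 0.0]
ft_force: [-0.3, -0.3, -0.2]
width: 0.0383
grip_force: 0.0
```

Run:
```python
from h import *
c=look("wrist",["lock_pin","lock_neck","lock_head"])
for d in regions_of("wrist","lock_pin")[:1]:
    k=d["mask"].astype(np.uint8); p=cv2.findNonZero(k); r=cv2.minAreaRect(p); print(d["score"],r)
    b=cv2.boxPoints(r); C=w(c,[0,0,0])
    def pt(px,z=.006):
        v=c["R"].T@np.linalg.solve(c["K"],[*px,1]); return C+v*(z-C[2])/v[2]
    B=np.array([pt(q) for q in b]); print(B.round(4)); e=[B[1]-B[0],B[2]-B[1]]; print([np.linalg.norm(x).round(4) for x in e],B.mean(0))
    x,y,ww,h=cv2.boundingRect(k)
    cv2.imwrite("pics/l.png",cv2.resize(c["color"][max(0,y-40):y+h+40,max(0,x-40):x+ww+40],None,fx=3,fy=3,interpolation=cv2.INTER_CUBIC))
cv2.imwrite("pics/m.png",c["color"])
look("side",["lock_pin","lock_neck","lock_head"]);look("scene",["lock_pin","lock_neck","lock_head"]);go()
```

```text
wrist call lock_pin [ 0.5005 -0.1044  0.0053] 0.97
wrist call lock_neck [ 0.515  -0.1592  0.0079] 0.88
wrist call lock_head [ 0.5165 -0.1682  0.0057] 0.64
0.88 ((258.5, 114.0), (92.0, 21.0), 90.0)
[[ 0.4972 -0.1034  0.006 ]
 [ 0.5151 -0.1011  0.006 ]
 [ 0.5266 -0.1807  0.006 ]
 [ 0.5072 -0.1832  0.006 ]]
[np.float64(0.0181), np.float64(0.0804)] [ 0.5115232  -0.14209912  0.006     ]
side call lock_pin [ 0.5064 -0.1047  0.0024] 0.56
side call lock_pin [ 5.845e-01  1.098e-01 -4.000e-04] 0.34
side call lock_neck [ 0.5379 -0.3193  0.0016] 0.63
side call lock_neck [ 0.5171 -0.1609  0.0032] 0.53
side call lock_head [ 0.5144 -0.1736  0.004 ] 0.65
scene call lock_pin [ 0.5348 -0.3132 -0.0016] 0.7
scene call lock_pin [ 0.4988 -0.1004  0.0041] 0.54
scene call lock_neck [ 0.5134 -0.1632  0.0073] 0.53
scene call lock_head [ 0.5173 -0.1723  0.0041] 0.67
t 24.2 tcp [ 0.5131 -0.1986  0.1523] psi 1.702 F [0.2 0.2 0.2] w 0.0385
```

Run:
```python
from h import *
c=camera("wrist"); k=regions_of("wrist","lock_pin")[0]["mask"]; C=w(c,[0,0,0])
ys,xs=np.nonzero(k); P=[]
for px in zip(xs,ys):
    v=c["R"].T@np.linalg.solve(c["K"],[*px,1]); P.append((C+v*(.006-C[2])/v[2])[:2])
P=np.array(P);m=P.mean(0);u=np.linalg.svd(P-m,full_matrices=False)[2][0]; u*=np.sign(u[1]); s=(P-m)@u
print("dir",np.arctan2(u[1],u[0]),"tip",m+u*s.max(),"end",m+u*s.min(),s.max()-s.min())
h=m+u*(s.min()+.010); h=P[s<s.min()+.02].mean(0); print("head",h)
go([*h,.03,1.702],[*h,.002,1.702])
```

```text
dir 1.7451396200061022 tip [ 0.50367249 -0.10286191] end [ 0.51765981 -0.18227596] 0.08063644515344398
head [ 0.51584884 -0.17227263]
t 24.3 tcp [ 0.5131 -0.1987  0.1524] psi 1.702 F [0.1 0.9 1.1] w 0.0380
[2.58, 0.62, 12.24] -0.0
[2.58, 0.62, 15.04] -0.0
```

Request:
carry_out:
  targets:
    - [[2.6, 0.6, 4], -0.03]
    - [[2.6, 0.6, 8], -0.03]
    - [[2.6, 0.6, 12], -0.03]
    - [[2.6, 0.6, 14], -0.03]
    - [[2.6, 0.6, 15], -0.03]
    - [[2.6, 0.6, 15], -0.03]
    - [[2.6, 0.6, 15], -0.03]

```text
time_s: 25.0
tcp_pos: [0.5166, -0.1727, 0.0036]
ee_rot: [0.001, 0.648, 0.762, 0.0]
ft_force: [0.7, -0.4, 0.3]
width: 0.0383
grip_force: 0.0
```

Request:
carry_out:
  targets:
    - [[0, 0, 0], 0]
    - [[0, 0, 0], 0]
    - [[0, 0, 0], 0]
    - [[0, 0, 0], 0]
    - [[0, 0, 0], 0]
  fingers: 0.1
  grip_force: 60

```text
time_s: 25.5
tcp_pos: [0.5171, -0.1729, 0.0045]
ee_rot: [0.002, 0.648, 0.762, 0.0]
ft_force: [-0.5, 0.8, 6.7]
width: 0.0169
grip_force: 58.6
```

Request:
carry_out:
  targets:
    - [[0, 0, -3], 0]
    - [[0, 0, -8], 0]
    - [[0, 0, -12], 0.03]
    - [[6, 0, -12], 0.03]
    - [[10, 0, -12], 0.03]
    - [[10, 0, -12], 0.03]
    - [[10, 0, -12], 0.03]
    - [[10, 0, -12], 0.03]

```text
time_s: 26.3
tcp_pos: [0.4999, -0.074, 0.1226]
ee_rot: [0.001, 0.659, 0.752, 0.0]
ft_force: [0.1, -0.6, 0.5]
width: 0.0172
grip_force: 58.7
```

```bash
cat > p.py <<'E'
from h import *
def pin(zc):
    c=camera("wrist"); k=regions_of("wrist","lock_pin")[0]["mask"]; C=w(c,[0,0,0])
    ys,xs=np.nonzero(k); P=[]
    for px in zip(xs,ys):
        v=c["R"].T@np.linalg.solve(c["K"],[*px,1]); P.append((C+v*(zc+.002-C[2])/v[2])[:2])
    P=np.array(P);m=P.mean(0);u=np.linalg.svd(P-m,full_matrices=False)[2][0]; u*=np.sign(u[1]); s=(P-m)@u
    print("pin dir %.3f"%np.arctan2(u[1],u[0]),"tip",(m+u*s.max()).round(4),"len %.4f"%(s.max()-s.min()))
    return c
E
python3 - <<'E'
from p import *
c=pin(observe()["tcp_pos"][2]); cv2.imwrite("pics/n.png",c["color"])
for cam in("wrist","side","scene"): look(cam,["lock_pin","lock_neck","lock_head"])
print(observe()["grip_force"])
go([.5585,.0078,.12,1.703],[.5585,.0078,.085,1.703])
E
```

```text
pin dir 1.720 tip [ 0.4901 -0.0029] len 0.0799
wrist call lock_pin [ 0.4885 -0.0051  0.124 ] 0.69
wrist call lock_neck [ 0.4973 -0.0624  0.1233] 0.72
wrist call lock_head [ 0.5023 -0.0692  0.127 ] 0.96
side call lock_neck [ 0.502  -0.0639  0.1193] 0.49
side call lock_head [ 0.4998 -0.0758  0.1238] 0.4
scene call lock_neck [ 0.4953 -0.0642  0.1267] 0.45
scene call lock_head [ 0.5019 -0.0722  0.1223] 0.39
58.720144629478455
t 27.0 tcp [ 0.4996 -0.0734  0.1223] psi 1.702 F [ 0.9 -0.5 -0.8] w 0.0170
[7.28, 6.9, 0.23] -0.001
[7.28, 6.9, 3.73] -0.001
```

Request:
carry_out:
  targets:
    - [[4, 6.9, 0], 0]
    - [[7.3, 6.9, 0], 0]
    - [[7.3, 6.9, 0.2], 0]
    - [[7.3, 6.9, 2], 0]
    - [[7.3, 6.9, 3.7], 0]
    - [[7.3, 6.9, 3.7], 0]
    - [[7.3, 6.9, 3.7], 0]
    - [[7.3, 6.9, 3.7], 0]

```text
time_s: 27.8
tcp_pos: [0.5591, 0.0076, 0.0864]
ee_rot: [0.001, 0.659, 0.752, 0.0]
ft_force: [1.0, 0.1, -0.4]
width: 0.0171
grip_force: 58.8
```

Run:
```python
from p import *
c=pin(.085); cv2.imwrite("pics/o.png",c["color"])
cv2.imwrite("pics/p.png",cv2.resize(c["color"][60:260,150:370],None,fx=2.9,fy=2.9,interpolation=cv2.INTER_CUBIC))
np.savez("cam.npz",R=c["R"],t=c["t"],K=c["K"])
for cam in("wrist","side","scene","wrist","side"): look(cam,["lock_pin","eye","lock_head"])
go()
```

```text
pin dir 1.727 tip [0.5491 0.0791] len 0.0812
wrist call lock_pin [0.5466 0.079  0.0871] 0.88
wrist call eye [0.547  0.1029 0.0861] 0.82
wrist call lock_head [0.5607 0.0137 0.0903] 0.95
side call eye [0.5498 0.1086 0.0847] 0.75
side call lock_head [0.5601 0.0086 0.0864] 0.53
scene call eye [0.544  0.099  0.0829] 0.86
scene call eye [0.5546 0.0166 0.0884] 0.31
scene call lock_head [0.5587 0.0109 0.083 ] 0.54
wrist call lock_pin [0.5459 0.0765 0.0875] 0.65
wrist call eye [0.5466 0.1022 0.083 ] 0.69
wrist call eye [0.5078 0.1024 0.0776] 0.69
wrist call lock_head [0.5609 0.0131 0.0878] 0.73
wrist call lock_head [0.558  0.0247 0.0864] 0.57
side call eye [0.5487 0.1061 0.0843] 0.69
side call lock_head [0.5595 0.0116 0.086 ] 0.45
t 28.9 tcp [0.5585 0.008  0.0853] psi 1.702 F [-0.1  0.1 -0.2] w 0.0169
```

View pics/p.png

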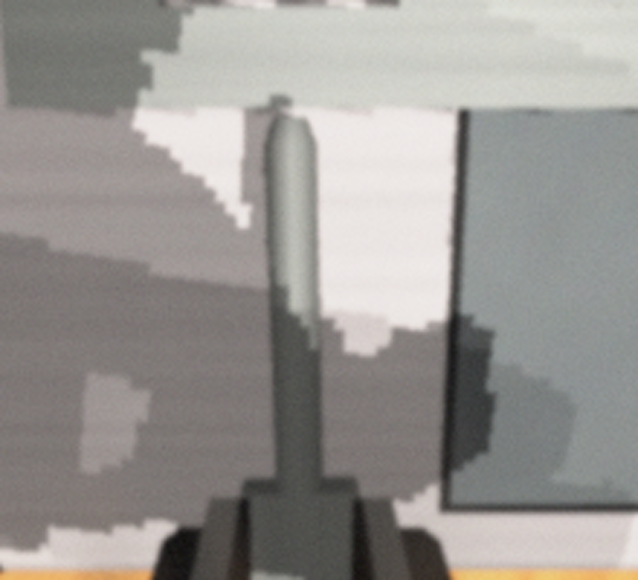

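Request:
carry_out:
  targets:
    - [[0, -0.1, 0.1], 0.02]
    - [[0.5, -0.1, 0.1], 0.02]
    - [[1, -0.1, 0.1], 0.02]
    - [[1.5, -0.1, 0.1], 0.02]
    - [[1.9, -0.1, 0.1], 0.02]
    - [[2.2, -0.1, 0.1], 0.02]
    - [[2.5, -0.1, 0.1], 0.02]
    - [[2.8, -0.1, 0.1], 0.02]
    - [[3.1, -0.1, 0.1], 0.02]
    - [[3.4, -0.1, 0.1], 0.02]
    - [[3.4, -0.1, 0.1], 0.02]

```text
time_s: 30.0
tcp_pos: [0.553, 0.0419, 0.0843]
ee_rot: [-0.0, 0.667, 0.745, 0.0]
ft_force: [0.2, -0.6, -1.7]
width: 0.0171
grip_force: 58.8
```

Run:
```python
from p import *
pin(.085);look("wrist",["lock_pin","eye","lock_neck","lock_head"]);look("side",["lock_pin","eye","lock_head"]);go()
```

```text
pin dir 1.704 tip [0.5443 0.1136] len 0.0803
wrist call eye [0.5459 0.102  0.0811] 0.83
wrist call lock_head [0.555  0.0491 0.0836] 0.92
side call eye [0.5485 0.1091 0.0856] 0.64
side call lock_head [0.5526 0.0418 0.0841] 0.49
t 30.6 tcp [0.553  0.0415 0.0843] psi 1.682 F [-0.7 -0.  -0.8] w 0.0173
```

Request:
carry_out:
  targets:
    - [[0.5, 0, 0], 0]
    - [[1, 0, 0], 0]
    - [[1.5, 0, 0], 0]
    - [[2, -0.1, 0], 0]
    - [[2.4, -0.1, 0], 0]
    - [[2.8, -0.1, 0], 0]
    - [[3.1, -0.1, 0], 0]
    - [[3.3, -0.1, 0], 0]
    - [[3.3, -0.1, 0], 0]
    - [[3.3, -0.1, 0], 0]

```text
time_s: 31.55
tcp_pos: [0.5484, 0.0742, 0.0843]
ee_rot: [0.0, 0.667, 0.745, -0.0]
ft_force: [-0.6, -0.2, 0.1]
width: 0.0171
grip_force: 58.8
```

Run:
```python
from p import *
pin(.085);look("wrist",["lock_pin","eye","lock_neck","lock_head"]);look("side",["lock_pin","lock_neck","eye","lock_head"]);go()
```

```text
pin dir 1.705 tip [0.5396 0.1463] len 0.0805
wrist call lock_pin [0.5378 0.1422 0.0855] 0.93
wrist call eye [0.5487 0.1014 0.0831] 0.56
wrist call lock_neck [0.5484 0.0854 0.0852] 0.73
wrist call lock_head [0.55   0.0806 0.0883] 0.79
side call lock_neck [0.5499 0.0869 0.0843] 0.6
side call eye [0.5487 0.1067 0.0841] 0.6
t 32.1 tcp [0.5484 0.0742 0.0843] psi 1.682 F [ 0.2 -0.6 -0.8] w 0.0170
```

Request:
carry_out:
  targets:
    - [[0.2, 0, 0], 0]
    - [[0.4, 0, 0], 0]
    - [[0.4, 0, 0.2], 0]
    - [[0.4, 0, 0.3], 0]
    - [[0.4, 0, 0.3], 0]

```text
time_s: 32.65
tcp_pos: [0.5479, 0.0784, 0.0815]
ee_rot: [-0.0, 0.667, 0.745, -0.0]
ft_force: [-1.1, 0.5, 1.4]
width: 0.0172
grip_force: 59.0
```

Request:
carry_out:
  targets:
    - [[0, 0, 0], 0]
    - [[0, 0, 0], 0]
    - [[0, 0, 0], 0]
    - [[0, 0, 0], 0]
    - [[0, 0, -2], 0]
    - [[0, 0, -6], 0]
    - [[0, 0, -11], 0]
    - [[-7, 0, -15], 0]
    - [[-7, 0, -15], 0]
    - [[-7, 0, -15], 0]
  fingers: 0.45

```text
time_s: 33.65
tcp_pos: [0.5577, 0.0059, 0.2351]
ee_rot: [0.003, 0.668, 0.744, 0.002]
ft_force: [0.4, -0.2, -0.5]
width: 0.0384
grip_force: 0.0
```

Run:
```python
from p import *
pin(.081)
for cam in ("wrist","side","scene"): look(cam,["lock_pin","eye","lock_neck","lock_head","hasp_end","bottle","knob_pin","ring_pin"])
go()
```

```text
pin dir 1.709 tip [0.5388 0.1498] len 0.0804
wrist call lock_pin [0.5375 0.1517 0.086 ] 0.76
wrist call lock_pin [0.5463 0.1017 0.0834] 0.27
wrist call eye [0.5472 0.1008 0.0813] 0.94
wrist call lock_head [0.5469 0.0849 0.0854] 0.84
wrist call hasp_end [0.5117 0.1046 0.0745] 0.68
side call lock_pin [0.5376 0.1499 0.0796] 0.49
side call eye [0.5482 0.1074 0.0853] 0.57
side call lock_neck [0.553  0.0913 0.0804] 0.43
side call lock_head [0.5487 0.0769 0.0816] 0.49
side call lock_head [ 0.7088 -0.2251 -0.0033] 0.21
side call hasp_end [0.5133 0.0962 0.0757] 0.66
side call bottle [ 7.114e-01 -2.222e-01 -4.000e-04] 0.62
side call ring_pin [0.54   0.1482 0.0804] 0.57
scene call lock_pin [ 7.048e-01 -2.203e-01 -3.000e-04] 0.71
scene call lock_pin [0.5334 0.1496 0.082 ] 0.61
scene call eye [0.5428 0.1039 0.085 ] 0.57
scene call lock_neck [0.5425 0.0889 0.0867] 0.49
scene call lock_head [0.547  0.0817 0.0797] 0.45
scene call hasp_end [0.5114 0.0969 0.0755] 0.59
scene call bottle [ 7.043e-01 -2.181e-01 -1.000e-04] 0.68
scene call knob_pin [0.5454 0.0887 0.0843] 0.67
scene call knob_pin [ 0.7016 -0.2185 -0.0013] 0.67
t 35.1 tcp [0.5557 0.0087 0.2313] psi 1.682 F [-0.6  0.1 -0. ] w 0.0385
```

```bash
python3 -c "
from cell import *
print(finish_job())"
```

```text
the job is handed in; nothing more can be done
None
```

I handed the job in at about 35 s: the cameras show the hasp home and the lock pin resting through the staple's eye, tip about 47 mm past and neck about 13 mm short. The bottle looks unmoved; the other two pins were never touched, but my last check didn't re-measure them, and the hand-in returned no verdict.

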